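# Press the sprung corners of two laser mirror mounts to their scale marks

### The arm

A 6-joint arm with a two-finger parallel gripper is mounted at the origin on the work surface. World frame = base frame: x ahead of the robot, y to its left, z up, the work surface at z = 0. Lengths are in m, angles in rad, forces in N, time in s.
With the tool pointing down it reaches from about 0.4 to 0.825 m from the base axis. Payload 7 kg.
Tool frame: the origin (TCP) lies between the finger pads; the fingertips stand 22 mm ahead of it and the grasp point (between the pads) lies 3 mm ahead of it (env.tcp_to_tips is the distance from the TCP to the fingertips, in m); z points along the fingers, y is the line along which they close (so a half turn about z gives the same grasp; the last joint's range is limited). The gripper opens to 88 mm and grips with 3 to 60 N. Pads are 19 mm wide; open, the fingers measure 130 mm over their backs; the gripper's body (78 mm by 193 mm) begins 47 mm behind the grasp point.
Start: joints at [-0.973, 0.359, 0.012, 0, -1.224, -0.288], TCP at [0.206, -0.643, 0.249] pointing down, gripper open.
Joint ranges: [-3.07, 3.07], [-1.43, 2.12], [-1.02, 1.25], [-3.03, 1.67], [-3.05, -0], [-3.03, 3.03]. Speed limits (rad/s): [2.39, 2.39, 3.01, 3.14, 3.14, 3.14].

### API

Orientations are given as a 3x3 rotation matrix whose columns are the frame's x, y, z axes.
In Python, from bench import readout, viewer, env gives the robot as it stands.
- The arm moves only by the tool drive_tool, never from a script. Its argument "increments" is a list of rows, each an object with "travel": the shift along the tool's x, y, z in cm, a list of three; "twist": the turn about the tool's z in degrees; "claw": the gripper command: -1 is shut, 1 is fully open, values between are in proportion. A call has 1 to 8 rows; each row is the pose to reach, as a shift and turn from the pose commanded when the call began, along the tool's axes at that moment; what a row does not reach only later rows make up. A row lasts 1/10 s, in which the tool goes at most 50 mm and 8.59 degrees, less where a joint would pass 70% of its speed; a pose out of reach is approached as far as the arm can. A call with a gripper value outside its range is refused whole. The fingers move at their own pace and stop on an object; "force" is the grip in N (left out, the last holds). Time passes only in rows, so rows that repeat a pose let the fingers close. It gives the time, the measured TCP pose, the force, the opening and the grip force at its end, in the units of the state.
- readout.read_state(): the state, without advancing time (a new reading comes with each control period).
- viewer.grab_frame(name): name is "scene" or "top" or "wrist"; returns the picture (480x640x3 uint8, red, green, blue); there is no depth.
- viewer.camera_model(name): a dict with "mtx" (3x3 intrinsics, pixels), "rvec" (rotation vector, rad) and "tvec" (3), from world to camera coordinates, as OpenCV has them; the wrist camera has in their place "tool_from_camera" (4x4, takes a point from camera to tool coordinates, whose origin is the TCP and whose axes are the flange's). Camera axes: x right, y down, z forward; pixel columns grow to the right and rows downward; lengths in m; the calibration is good to about 2 mm. A picture is of the moment at which its call begins: read the wrist's pose just before it. camera_model takes no time and is no camera call.
- env.sign_off(): hands the job in; it is judged then, once.
The state is a dict: "time": time; "joint_pos": joint angles; "joint_velocities": joint speeds; "joint_torque": joint torques, N m; "tool_pos": TCP position; "ee_rot": TCP orientation; "ft_force": force on the tool from outside, world axes, zero at the start; "torque": the same for the moment, N m; "finger_gap": finger opening in m; "gripper_force": force on a finger pad.
Only numpy, scipy, OpenCV 4.12 (cv2) and the standard library are available. Lean on these libraries where they do the work, as an engineer would, in place of code of your own. Each camera call takes 0.05 s, during which the arm holds its last target. There are 200 camera calls.

### The job

Exercise the springs of the two mirror mounts on the laser bench, the large mount first and then the small one: with the fingertips press down the steel dome on the corner that carries the pointer until the end of the pointer is level with the clip on its scale, keep it there for a second without pushing the pointer past the clip, then let the plate spring back up. Only press, do not grip; do not touch the mirrors, and leave the other things on the bench where they are.

Things in the scene. Friction and masses are not known exactly. Their poses are not given: they have to be found in the camera images.
- large_mount: grey base of the large mirror mount, bolted down: a diagonal square 104 x 104 x 10 mm, with a tongue to +y carrying an upright white scale blade (top at 88 mm, 4 mm thick in x, 22 mm wide in y, 123 mm from the origin). Origin on the bench under its centre; +y points from the centre to the pressed corner; turned up to 0.4 rad about the vertical.
- large_plate: black sprung tilt plate of the large mount, 104 x 104 x 8 mm, diagonal. Origin at its centre, 58 mm above the bench. Tips about its own x axis, through two corners with brass knobs (16 mm across, tops 16 mm above origin). Level at rest; pressing the +y corner tips it up to 0.32 rad; springs return it. Takes 2 to 3 N on the dome to start, 5.5 to 8.5 N at the mark.
- large_dome_top (a point): top of the steel half-ball press button on the +y corner of the large plate: radius 12 mm, 12 mm proud of the plate, 56 mm from the tipping axis, 74 mm above the bench at rest. Moves with the plate.
- large_pointer_tip (a point): end of the black pointer that sticks out from the same corner of the large plate (4 mm thick at the end), 125 mm from the tipping axis, 58 mm above the bench at rest. Moves with the plate: it drops about 2.2 times as far as the dome, and can drop 39 mm in all. It passes beside the scale blade without touching it.
- large_mark: the scale mark of the large mount: a dark steel clip clamped across the white scale blade, 10 mm high, 36 mm long along the pointer's direction, with a small brass screw at its back. Origin at mid-height of the clip, beside the pointer's end. Its height is set differently each time (14 to 26 mm below the resting pointer); it does not move during the job.
- large_mirror_face (a point): centre of the face of the round mirror in a black ring in the middle of the large plate, 50 mm across, 5 mm above the plate's top. Not to be touched.
- small_mount: grey base of the small mirror mount, bolted down: a diagonal square 78 x 78 x 10 mm, with a tongue to +y carrying an upright white scale blade (top at 88 mm, 4 mm thick in x, 22 mm wide in y, 98 mm from the origin). Origin on the bench under its centre; +y points from the centre to the pressed corner; turned up to 0.4 rad about the vertical.
- small_plate: black sprung tilt plate of the small mount, 78 x 78 x 8 mm, diagonal. Origin at its centre, 58 mm above the bench. Tips about its own x axis, through two corners with brass knobs (16 mm across, tops 16 mm above origin). Level at rest; pressing the +y corner tips it up to 0.36 rad; springs return it. Takes 2 to 3 N on the dome to start, 4 to 6 N at the mark.
- small_dome_top (a point): top of the steel half-ball press button on the +y corner of the small plate: radius 10 mm, 10 mm proud of the plate, 42 mm from the tipping axis, 72 mm above the bench at rest. Moves with the plate.
- small_pointer_tip (a point): end of the black pointer that sticks out from the same corner of the small plate (4 mm thick at the end), 100 mm from the tipping axis, 58 mm above the bench at rest. Moves with the plate: it drops about 2.4 times as far as the dome, and can drop 35 mm in all. It passes beside the scale blade without touching it.
- small_mark: the scale mark of the small mount: a dark steel clip clamped across the white scale blade, 10 mm high, 36 mm long along the pointer's direction, with a small brass screw at its back. Origin at mid-height of the clip, beside the pointer's end. Its height is set differently each time (12 to 21 mm below the resting pointer); it does not move during the job.
- small_mirror_face (a point): centre of the face of the round mirror in a black ring in the middle of the small plate, 30 mm across, 5 mm above the plate's top. Not to be touched.
- hex_key: L-shaped black hex key lying flat, 80 mm long, 6 mm thick; origin under its middle. Bystander, to be left alone.
- lens_ring: black lens ring lying flat, 36 mm across, 10 mm high; origin under its centre. Bystander, to be left alone.
- blank: loose steel nameplate blank lying flat, 54 x 85 x 5 mm; origin under its centre. Bystander, to be left alone.
- jar: small closed jar, 50 mm across, 60 mm high; origin under its centre. Bystander, to be left alone.
- cleaner: white bottle of lens cleaner with a black cap, 52 mm across, 140 mm high; origin under its centre. Bystander, to be left alone.
- screwdriver: screwdriver with a black handle lying flat, 180 mm long; origin under its middle. Bystander, to be left alone.
- mouse: black computer mouse on a black mat, 105 x 60 x 32 mm; origin under its centre. Bystander, to be left alone.
Mind the look-alikes: they are no part of the job. Leave any blue or orange look-alike of the large_mount alone. Leave any red look-alike of the small_mount alone.

How it is judged:
By the outcome, as a careful person would: the job done as asked, in the order asked, and still so for the second after the job is handed in, with the robot touching nothing.
It also fails if it takes over 48 s, if anything falls off the work surface, if the arm or the gripper's body presses on something with over 40 N, if the wrist force passes 120 N, or if a joint passes its speed limit or range.

## Working session

There is one attempt and no reset: what is moved stays moved. The work goes in short steps, Python scripts to look and compute and a tool call to move; the robot and the scene stay as the last step left them, time stands still between calls to the robot, and variables do not carry over. Pictures are saved under pics/ and viewed, at most 10 in all, crops included, and the job is handed in when it is done.

Besides the shell and the picture viewer there is one more tool, called as name(argument=value, ...), one argument or row to a line, values as JSON. drive_tool: Moves the arm, as the interface text tells. Its arguments: {"type":"object","properties":{"increments":{"type":"array"},"force":{"type":"number"}},"required":["increments"]}

```bash
mkdir -p pics; python3 - <<'E'
from bench import readout, viewer, env
import cv2,numpy as np
s=readout.read_state();print(s['time'],s['tool_pos'],s['ee_rot'],s['finger_gap'],s['ft_force'])
for n in("scene","top"):
    m=viewer.camera_model(n);print(n,m)
    cv2.imwrite(f"pics/{n}0.png",viewer.grab_frame(n)[:,:,::-1])
print(viewer.camera_model("wrist"),env.tcp_to_tips)
E
```

```text
0.0 [ 0.20560587 -0.64245477  0.24760115] [[-9.52441498e-01 -3.04720817e-01 -6.45051151e-04]
 [-3.04721465e-01  9.52440262e-01  1.54153390e-03]
 [ 1.44635219e-04  1.66478179e-03 -9.99998604e-01]] 0.08765234259961147 [ 0.55418573 -0.08901008  0.11434056]
scene {'mtx': array([[572.67730576,   0.        , 317.44468838],
       [  0.        , 572.67730576, 233.61880333],
       [  0.        ,   0.        ,   1.        ]]), 'rvec': array([ 0.79419605,  2.75395574, -0.83102263]), 'tvec': array([ 0.43329749, -0.17063822,  1.631942  ])}
top {'mtx': array([[584.58836716,   0.        , 323.52405554],
       [  0.        , 584.58836716, 240.15743168],
       [  0.        ,   0.        ,   1.        ]]), 'rvec': array([ 2.17732776, -2.19463591,  0.09702495]), 'tvec': array([-0.0230052 ,  0.54950398,  1.70483563])}
{'mtx': array([[374.5094118 ,   0.        , 324.54729217],
       [  0.        , 374.5094118 , 241.37615732],
       [  0.        ,   0.        ,   1.        ]]), 'tool_from_camera': array([[ 2.56795924e-04, -9.51076759e-01, -3.08954581e-01,
         8.40499308e-02],
       [ 9.99999381e-01,  5.78681284e-04, -9.50219136e-04,
        -1.56461266e-03],
       [ 1.08251757e-03, -3.08954145e-01,  9.51076319e-01,
        -1.35806181e-01],
       [ 0.00000000e+00,  0.00000000e+00,  0.00000000e+00,
         1.00000000e+00]])} 0.022
```

View pics/top0.png

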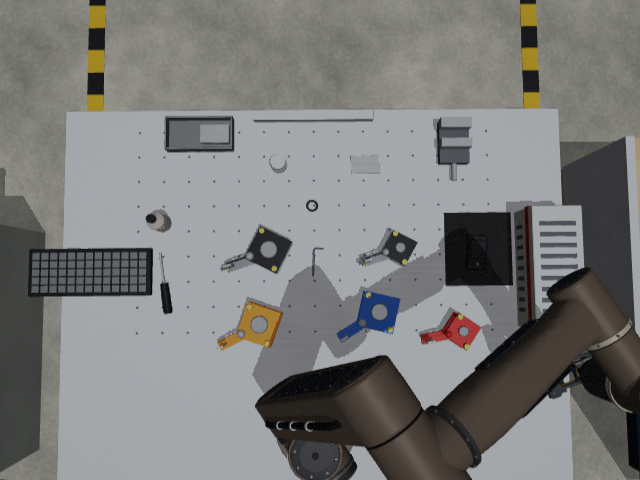

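View pics/scene0.png

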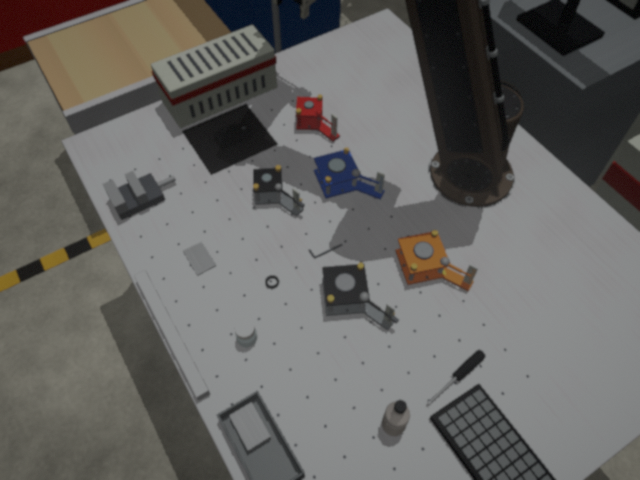

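The top view shows the black large mount (mirror near (268,250), pointer end near (222,270)) and the black small mount (mirror (400,247), pointer end (360,263)). The scene view shows the same two, with blue, orange and red look-alikes nearer the robot.

```bash
cat > h.py <<'E'
import numpy as np,cv2
from bench import readout,viewer,env
def cam(name,s=None):
    "K,R,t world->camera"
    m=viewer.camera_model(name);K=m['mtx']
    if name!='wrist': return K,cv2.Rodrigues(m['rvec'])[0],m['tvec']
    s=s or readout.read_state();T=np.eye(4);T[:3,:3]=s['ee_rot'];T[:3,3]=s['tool_pos']
    W=np.linalg.inv(T@m['tool_from_camera']);return K,W[:3,:3],W[:3,3]
def atz(c,uv,z):
    K,R,t=c;o=-R.T@t;d=R.T@np.linalg.inv(K)@[uv[0],uv[1],1];return o+d*(z-o[2])/d[2]
def proj(c,P):
    K,R,t=c;q=K@(R@np.asarray(P)+t);return q[:2]/q[2]
def tool(s,P):
    "shift in tool axes, cm, from present TCP to P"
    return s['ee_rot'].T@(np.asarray(P)-s['tool_pos'])*100
E
python3 - <<'E'
from h import *
c=cam('top')
im=cv2.imread('pics/top0.png')
cr=im[215:285,210:430];cv2.imwrite('pics/crop0.png',cv2.resize(cr[:,:],None,fx=3.6,fy=3.6,interpolation=cv2.INTER_CUBIC))
s=readout.read_state()
for m,p in(((268.5,249.5),(222,270)),((400,247),(360,263))):
    a=atz(c,m,.067);b=atz(c,p,.07);y=(b-a)[:2];print(a,b,np.hypot(*y),np.degrees(np.arctan2(y[1],y[0])))
print(np.degrees(np.arctan2(s['ee_rot'][1,0],s['ee_rot'][0,0])))
E
```

```text
[0.52003483 0.13123874 0.067     ] [0.46223853 0.26365275 0.07      ] 0.14447796712748748 113.58039101161748
[ 0.52433353 -0.24674238  0.067     ] [ 0.47909911 -0.13076956  0.07      ] 0.12448231472611695 111.30793425247728
-162.25478855930217
```

View pics/crop0.png

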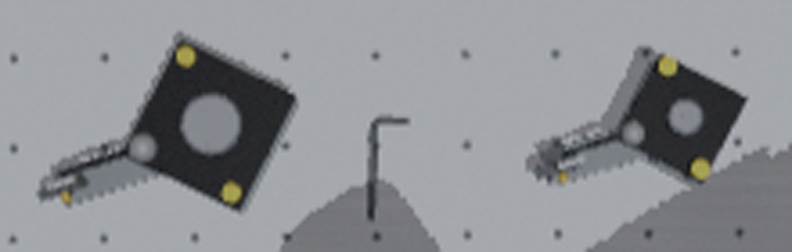

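Crop: the domes are at about crop (143,148) and (632,133). The brass clip screws are on the lower (robot) side of the blades, so the pointers should be seen from the far side (+x).

```bash
cat >> h.py <<'E'
def mount(k):
    c=cam('top');f=lambda x,y:(210+(x+.5)/3.6-.5,215+(y+.5)/3.6-.5)
    m,d,a,b={'L':((210,124),(143,148),(186,56),(231,192)),'S':((685,117),(632,133),(668,66),(701,169))}[k]
    M=atz(c,f(*m),.067)[:2];D=atz(c,f(*d),.07 )[:2]
    A=atz(c,f(*a),.074)[:2];B=atz(c,f(*b),.074)[:2]
    x=A-B;x/=np.hypot(*x);y=np.array([-x[1],x[0]])
    return M,D,(A+B)/2,x,y
def goto(P,yaw):
    s=readout.read_state();R=s['ee_rot'];now=np.degrees(np.arctan2(R[1,0],R[0,0]))
    print('shift cm',tool(s,P).round(2),'twist',round(-((yaw-now+180)%360-180),1),'t',s['time'],'tcp',s['tool_pos'].round(4))
E
python3 - <<'E'
from h import *
for k in'LS':
    M,D,C,x,y=mount(k);print(k,M,D,C,np.linalg.norm(D-M),'x_m yaw',np.degrees(np.arctan2(x[1],x[0])),'from dome',np.degrees(np.arctan2(*(D-M)[::-1]))-90)
goto([.45,-.3,.25],22)
E
```

```text
L [0.52124446 0.13275093] [0.50234901 0.18571435] [0.52093629 0.13338956] 0.05623310330437074 x_m yaw 18.17718035834397 from dome 19.63457718390862
S [ 0.52393497 -0.24649488] [ 0.51128258 -0.20353681] [ 0.52315479 -0.24507657] 0.04478257487624615 x_m yaw 16.742992600464277 from dome 16.411228516398793
shift cm [-33.71  25.17  -0.2 ] twist 175.7 t 0.1 tcp [ 0.2056 -0.6425  0.2477]
```

drive_tool(
  increments=[
    {"travel": [-33.7, 25.2, 0], "twist": -60, "claw": -1},
    {"travel": [-33.7, 25.2, 0], "twist": -60, "claw": -1},
    {"travel": [-33.7, 25.2, 0], "twist": -60, "claw": -1},
    {"travel": [-33.7, 25.2, 0], "twist": -60, "claw": -1},
    {"travel": [-33.7, 25.2, 0], "twist": -60, "claw": -1},
    {"travel": [-33.7, 25.2, 0], "twist": -60, "claw": -1},
    {"travel": [-33.7, 25.2, 0], "twist": -60, "claw": -1},
    {"travel": [-33.7, 25.2, 0], "twist": -60, "claw": -1},
  ],
  force=20,
)

```text
time: 0.9
tool_pos: [0.4385, -0.3151, 0.2485]
ee_rot: [[-0.207, -0.978, 0.0], [-0.978, 0.207, 0.0], [-0.0, -0.0, -1.0]]
ft_force: [0.8, -0.9, -0.0]
finger_gap: 0.0291
gripper_force: 0.0
```

```bash
python3 - <<'E'
from h import *
M,D,C,x,y=mount('L');goto([*(D+.07*x+.03*y),.18],19);print(readout.read_state()['joint_pos'])
E
```

```text
shift cm [-56.43  -0.43   6.86] twist -120.9 t 0.9 tcp [ 0.4385 -0.3151  0.2485]
[-2.60084978e-01  1.36736324e-01 -2.85997294e-01 -1.45407271e-04
 -1.14806930e+00  5.16518208e-02]
```

drive_tool(
  increments=[
    {"travel": [-36, 0.4, 4], "twist": -62, "claw": -1},
    {"travel": [-36, 0.4, 4], "twist": -62, "claw": -1},
    {"travel": [-36, 0.4, 4], "twist": -62, "claw": -1},
    {"travel": [-36, 0.4, 4], "twist": -62, "claw": -1},
    {"travel": [-36, 0.4, 4], "twist": -62, "claw": -1},
    {"travel": [-36, 0.4, 4], "twist": -62, "claw": -1},
    {"travel": [-36, 0.4, 4], "twist": -62, "claw": -1},
    {"travel": [-36, 0.4, 4], "twist": -62, "claw": -1},
  ],
)

```text
time: 1.7
tool_pos: [0.5107, 0.0394, 0.2078]
ee_rot: [[0.769, -0.64, -0.001], [-0.64, -0.769, 0.0], [-0.0, 0.0, -1.0]]
ft_force: [-1.1, -0.6, -0.1]
finger_gap: 0.0008
gripper_force: 0.0
```

```bash
python3 - <<'E'
from h import *
M,D,C,x,y=mount('L');goto([*(D+.07*x+.03*y),.18],19);print(readout.read_state()['joint_pos'])
E
```

```text
shift cm [ -8.82 -18.24   2.78] twist -58.8 t 1.7 tcp [0.5107 0.0394 0.2078]
[ 4.60626251e-01  1.22913823e-01 -4.01101221e-01 -3.18581342e-04
 -1.04721936e+00  4.16433636e-01]
```

drive_tool(
  increments=[
    {"travel": [-8.8, -18.2, 2.8], "twist": -58.8, "claw": -1},
    {"travel": [-8.8, -18.2, 2.8], "twist": -58.8, "claw": -1},
    {"travel": [-8.8, -18.2, 2.8], "twist": -58.8, "claw": -1},
    {"travel": [-8.8, -18.2, 2.8], "twist": -58.8, "claw": -1},
    {"travel": [-8.8, -18.2, 2.8], "twist": -58.8, "claw": -1},
    {"travel": [-8.8, -18.2, 2.8], "twist": -58.8, "claw": -1},
    {"travel": [-8.8, -18.2, 2.8], "twist": -58.8, "claw": -1},
    {"travel": [-8.8, -18.2, 2.8], "twist": -58.8, "claw": -1},
  ],
)

```text
time: 2.5
tool_pos: [0.5605, 0.2311, 0.18]
ee_rot: [[0.948, 0.319, -0.001], [0.319, -0.948, -0.001], [-0.001, 0.0, -1.0]]
ft_force: [0.6, -0.6, -0.8]
finger_gap: 0.0006
gripper_force: 0.0
```

```bash
python3 - <<'E'
from h import *
import pickle
s=readout.read_state();c=cam('wrist',s);im=viewer.grab_frame('wrist')[:,:,::-1]
cv2.imwrite('pics/w1.png',im);pickle.dump(c,open('w1.pkl','wb'));print(s['tool_pos'],s['ee_rot'][:,0])
M,D,C,x,y=mount('L');print(D,x,y);goto([*D,.13],19)
E
```

```text
[0.56053773 0.23107887 0.18004436] [ 0.94763744  0.31934645 -0.00106239]
[0.50234901 0.18571435] [0.95009637 0.31195654] [-0.31195654  0.95009637]
shift cm [-6.95  2.47  5.03] twist -0.6 t 2.55 tcp [0.5606 0.231  0.1802]
```

View pics/w1.png

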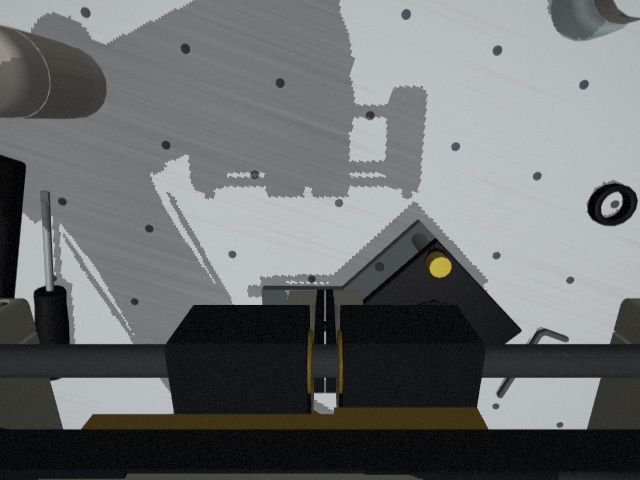

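The wrist picture shows the shut fingers hiding rows >300 and the pointer (around column 330). The clip must therefore sit on the tool's +x side, so I will turn about 45° and look from two offsets.

```bash
cat >> h.py <<'E'
ARM={'L':(.125,.056),'S':(.1,.042)}
def view(k,off,z=.14):
    M,D,C,x,y=mount(k);P=(M+C)/2+ARM[k][0]*y
    yaw=np.degrees(np.arctan2(x[1],x[0]))+45;a=np.radians(yaw)
    tX=np.array([np.cos(a),np.sin(a)]);tY=np.array([tX[1],-tX[0]])
    goto([*(P+off*tY-.064*tX),z],yaw);return P
E
python3 - <<'E'
from h import *
view('L',.14);view('L',0)
E
```

```text
shift cm [-1.46  9.99  4.03] twist -44.8 t 2.55 tcp [0.5606 0.231  0.1802]
shift cm [-11.33   0.06   4.03] twist -44.8 t 2.55 tcp [0.5606 0.231  0.1802]
```

drive_tool(
  increments=[
    {"travel": [-1.5, 10, 4], "twist": -44.8, "claw": -1},
    {"travel": [-1.5, 10, 4], "twist": -44.8, "claw": -1},
    {"travel": [-1.5, 10, 4], "twist": -44.8, "claw": -1},
    {"travel": [-1.5, 10, 4], "twist": -44.8, "claw": -1},
    {"travel": [-1.5, 10, 4], "twist": -44.8, "claw": -1},
    {"travel": [-1.5, 10, 4], "twist": -44.8, "claw": -1},
    {"travel": [-1.5, 10, 4], "twist": -44.8, "claw": -1},
    {"travel": [-1.5, 10, 4], "twist": -44.8, "claw": -1},
  ],
)

```text
time: 3.35
tool_pos: [0.5783, 0.1315, 0.1406]
ee_rot: [[0.452, 0.892, 0.0], [0.892, -0.452, 0.0], [0.0, 0.0, -1.0]]
ft_force: [0.1, -1.1, -0.3]
finger_gap: 0.0003
gripper_force: 0.0
```

```bash
cat >> h.py <<'E'
import pickle
def shot(n):
    s=readout.read_state();c=cam('wrist',s);im=viewer.grab_frame('wrist')[:,:,::-1]
    cv2.imwrite(f'pics/{n}.png',im);pickle.dump(c,open(n+'.pkl','wb'));return s,c,im
E
python3 - <<'E'
from h import *
s,c,im=shot('LB');P=view('L',0);print(proj(c,[*P,.058]),proj(c,[*P,.038]))
E
```

```text
shift cm [-1.000e-02 -1.401e+01  6.000e-02] twist -0.0 t 3.4 tcp [0.5783 0.1316 0.1406]
[ 76.23958989 155.20532705] [ 96.51307339 152.29572411]
```

drive_tool(
  increments=[
    {"travel": [0, -14, 0], "twist": 0, "claw": -1},
    {"travel": [0, -14, 0], "twist": 0, "claw": -1},
    {"travel": [0, -14, 0], "twist": 0, "claw": -1},
    {"travel": [0, -14, 0], "twist": 0, "claw": -1},
    {"travel": [0, -14, 0], "twist": 0, "claw": -1},
  ],
)

```text
time: 3.9
tool_pos: [0.4529, 0.1954, 0.1412]
ee_rot: [[0.448, 0.894, 0.001], [0.894, -0.448, 0.001], [0.001, 0.001, -1.0]]
ft_force: [0.7, 0.4, 0.6]
finger_gap: 0.0005
gripper_force: 0.0
```

```bash
python3 - <<'E'
from h import *
s,c,im=shot('LA');P=view('L',.14);u=proj(c,[*P,.058]);print(u)
b=cv2.imread('pics/LB.png')[75:225,0:190];u=u.astype(int)
a=im[80:230,u[0]-95:u[0]+95];print('A origin',u[0]-95,80)
cv2.imwrite('pics/LAB.png',np.vstack([cv2.resize(q,None,fx=2,fy=2) if 0 else cv2.resize(q,(760,600),interpolation=cv2.INTER_CUBIC)[:,:] for q in(b,)]))
cv2.imwrite('pics/LA_.png',cv2.resize(a,(760,600),interpolation=cv2.INTER_CUBIC))
E
```

```text
shift cm [-0.09 13.99  0.11] twist 0.2 t 3.95 tcp [0.4535 0.1951 0.141 ]
[323.45807787 155.74344679]
A origin 228 80
```

View pics/LAB.png

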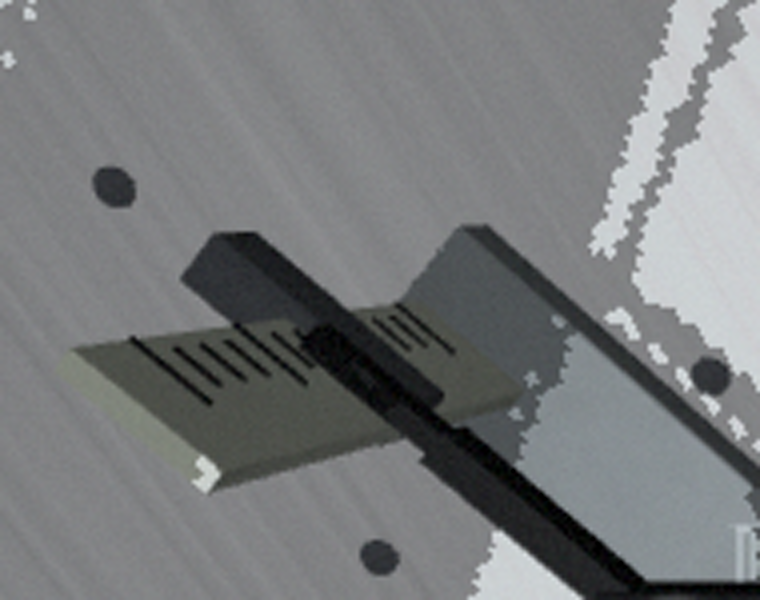

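View pics/LA_.png

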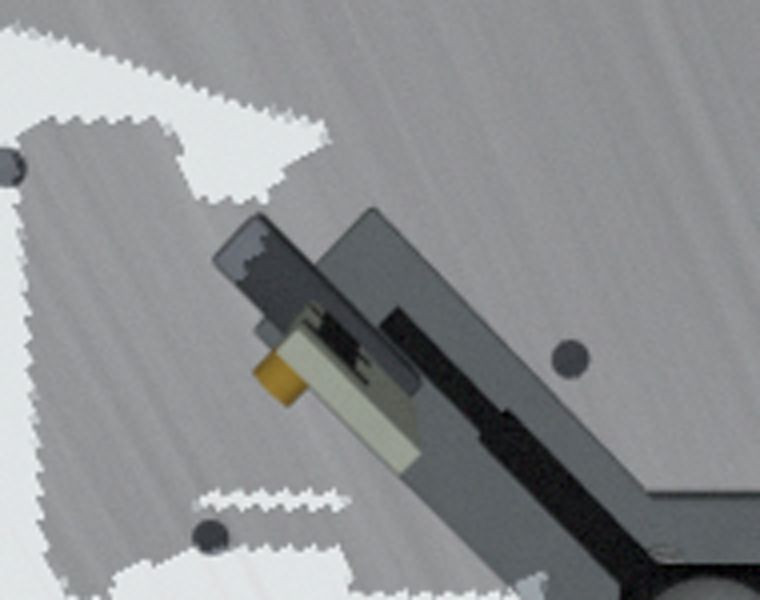

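In the A crop, the clip's outer top corners are at (262,213) and (213,262), and the pointer's end corners at (400,307) and (380,322). In the B crop they are at (218,235), (182,275), (325,325) and (300,348).

```bash
cat >> h.py <<'E'
def tri(k,pairs,oa,ob):
    M,D,C,x,y=mount(k);C=(M+C)/2
    ca,cb=[pickle.load(open(k+q+'.pkl','rb')) for q in'AB'];g=lambda p,o:np.array([(p[0]+.5)/4-.5+o[0],(p[1]+.5)/4-.5+o[1]])
    for n,pa,pb in pairs:
        Pm=[c[0]@np.c_[c[1],c[2]] for c in(ca,cb)]
        X=cv2.triangulatePoints(*Pm,g(pa,oa).reshape(2,1),g(pb,ob).reshape(2,1));X=(X[:3]/X[3]).ravel()
        e=[np.round(proj(c,X)-g(p,o),2) for c,p,o in((ca,pa,oa),(cb,pb,ob))]
        print(n,(X*1e3).round(1),'mount xy',((X[:2]-C)@np.c_[x,y]*1e3).round(1),*e)
E
python3 - <<'E'
from h import *
tri('L',[('clip front top',(262,213),(218,235)),('clip back top',(213,262),(182,275)),('ptr R',(400,307),(325,325)),('ptr L',(380,322),(300,348)),('blade outer',(277,345),(75,350)),('blade inner',(402,473),(208,492))],(228,80),(0,75))
M,D,C,x,y=mount('L');print(M,D,C)
view('L',.14)
E
```

```text
clip front top [471.4 270.6  46.2] mount xy [ -4.4 146.1] [-0.    0.48] [-0.   -0.49]
clip back top [461.7 268.2  45.1] mount xy [-14.3 146.9] [ 0.01 -0.69] [-0.   0.7]
ptr R [484.1 250.4  57.7] mount xy [  1.4 123. ] [-0.    0.03] [ 0.   -0.03]
ptr L [480.4 249.5  59.7] mount xy [ -2.4 123.3] [0. 1.] [-0.01 -1.01]
blade outer [469.2 256.1  83.8] mount xy [-10.9 133.1] [ 0.03 -1.68] [-0.02  1.69]
blade inner [476.  234.2  87.9] mount xy [-11.3 110.2] [-0.    0.06] [-0.   -0.07]
[0.52124446 0.13275093] [0.50234901 0.18571435] [0.52093629 0.13338956]
shift cm [-0.09 13.99  0.11] twist 0.2 t 3.95 tcp [0.4535 0.1951 0.141 ]
```

```bash
python3 - <<'E'
from h import *
goto([.5036,.1847,.101],63.2)
E
```

```text
shift cm [1.32 4.94 4.01] twist 0.2 t 3.95 tcp [0.4535 0.1951 0.141 ]
```

drive_tool(
  increments=[
    {"travel": [1.3, 4.9, 2], "twist": 0.2, "claw": -1},
    {"travel": [1.3, 4.9, 3], "twist": 0.2, "claw": -1},
    {"travel": [1.3, 4.9, 4.0], "twist": 0.2, "claw": -1},
    {"travel": [1.3, 4.9, 4.0], "twist": 0.2, "claw": -1},
    {"travel": [1.3, 4.9, 4.0], "twist": 0.2, "claw": -1},
    {"travel": [1.3, 4.9, 4.0], "twist": 0.2, "claw": -1},
  ],
)

```text
time: 4.55
tool_pos: [0.5028, 0.1844, 0.1012]
ee_rot: [[0.451, 0.892, 0.001], [0.892, -0.451, 0.0], [0.001, 0.0, -1.0]]
ft_force: [-0.1, 0.3, -0.1]
finger_gap: 0.0005
gripper_force: 0.0
```

```bash
python3 - <<'E'
from h import *
s,c,im=shot('LC');goto([.5036,.1847,.096],63.2);print(s['ft_force'])
print(proj(c,[.482,.2505,.058]),proj(c,[.482,.2505,.038]))
cv2.imwrite('pics/LC_.png',cv2.resize(im[60:360,60:460],(800,600)))
E
```

```text
shift cm [0.05 0.06 0.54] twist -0.0 t 4.6 tcp [0.5028 0.1846 0.1014]
[-0.07322903  0.28710723 -0.06184728]
[221.31848648 192.82800421] [231.10289396 185.87901844]
```

View pics/LC_.png

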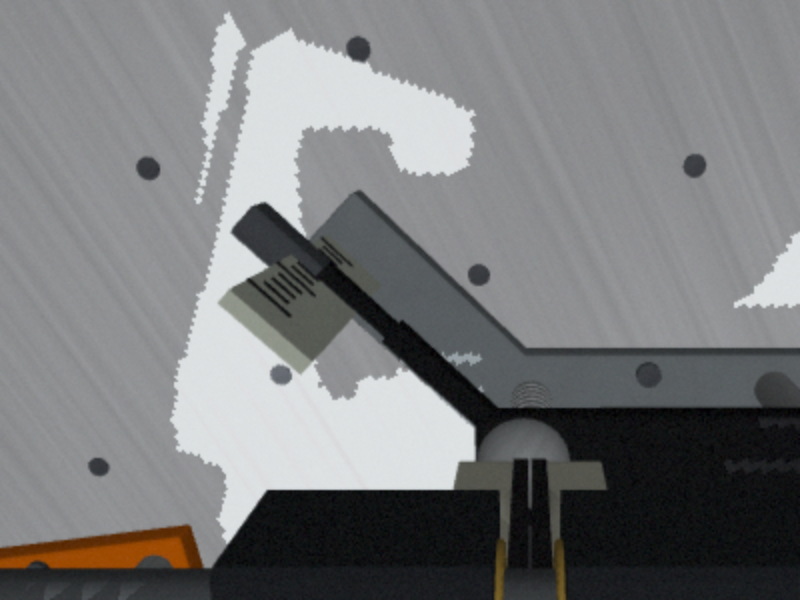

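Fingertips sit over the large dome (crop ~(525,440)). The pointer end is at crop (325,270), beside the clip. Now pressing to a bit short of the mark.

drive_tool(
  increments=[
    {"travel": [0.05, 0.06, 0.4], "twist": 0, "claw": -1},
    {"travel": [0.05, 0.06, 0.6], "twist": 0, "claw": -1},
    {"travel": [0.05, 0.06, 0.8], "twist": 0, "claw": -1},
    {"travel": [0.05, 0.06, 1.0], "twist": 0, "claw": -1},
    {"travel": [0.05, 0.06, 1.15], "twist": 0, "claw": -1},
    {"travel": [0.05, 0.06, 1.15], "twist": 0, "claw": -1},
    {"travel": [0.05, 0.06, 1.15], "twist": 0, "claw": -1},
  ],
)

```text
time: 5.3
tool_pos: [0.504, 0.1854, 0.0896]
ee_rot: [[0.451, 0.892, 0.001], [0.892, -0.451, 0.001], [0.002, 0.0, -1.0]]
ft_force: [-2.6, 4.9, 6.5]
finger_gap: 0.0004
gripper_force: 3.1
```

```bash
python3 - <<'E'
from h import *
s,c,im=shot('LD');print(s['tool_pos'],s['ft_force'])
cv2.imwrite('pics/LD_.png',cv2.resize(im[130:280,130:330],(800,600),interpolation=cv2.INTER_CUBIC))
E
```

```text
[0.5039871  0.18538639 0.08961894] [-2.64003443  4.86816021  6.51467781]
```

View pics/LD_.png

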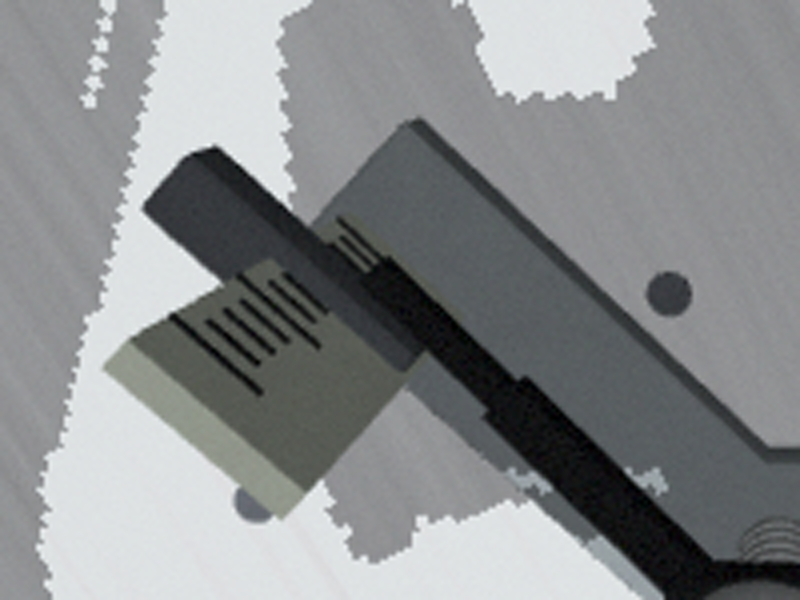

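Pointer pressed about 14 mm. In this crop the clip's outer vertical edge runs from (187,156) at the top to (216,147) at the bottom, and the pointer's end corners are at about (370,286) and (395,258).

```bash
cat > ms.py <<'E'
from h import *
from scipy.optimize import least_squares
def fit(obs):
    f=lambda X:np.concatenate([proj(c,X)-p for c,p in obs])
    r=least_squares(f,[.48,.26 if obs else 0,.04]);return r.x,r.fun.round(1)
E
python3 - <<'E'
from ms import *
C={q:pickle.load(open('L'+q+'.pkl','rb')) for q in'ABCD'}
o={'A':(228,80,4),'B':(0,75,4),'C':(60,60,2),'D':(130,130,4)}
g=lambda q,x,y:(C[q],np.array([(x+.5)/o[q][2]-.5+o[q][0],(y+.5)/o[q][2]-.5+o[q][1]]))
for n,l in dict(front_top=[('A',262,213),('B',218,235),('D',187,156)],back_top=[('A',213,262),('B',182,275),('D',143,207),('C',232,231)],
  front_bot=[('B',255,235),('D',216,147),('C',265,203)],ptrR=[('A',400,307),('B',325,325)],ptrL=[('A',380,322),('B',300,348)],
  bladeO=[('A',277,345),('B',75,350),('D',105,368),('C',220,299)],bladeI=[('A',402,473),('B',208,492),('D',281,518),('C',302,373)]).items():
    X,e=fit([g(*t) for t in l]);print(n,(X*1e3).round(1),e)
# blade corners known at 88: shift; predicted pointer end in D for various drops
M,D,CC,x,y=mount('L');base=np.array([.4823,.250])
for p in(12,14,16,18,20):
    th=np.arcsin(p/125)
    out=[]
    for dx in(-2,2):
        P=np.array([*(base+x*dx/1e3-y*.125*(1-np.cos(th))+y*.002*np.sin(th)),.060-p/1e3])
        out.append(((proj(C['D'],P)-130)*4).round(0))
    print(p,out)
E
```

```text
front_top [470.9 270.7  46.2] [-0.9  0.6 -0.9 -0.4  1.4 -0.2]
back_top [461.7 268.2  45.1] [ 0.  -0.7  0.   0.6  0.2  0.1 -0.2 -0.1]
front_bot [469.7 270.9  35.6] [ 0.1 -0.3 -0.   0.2 -0.   0. ]
ptrR [484.1 250.4  57.7] [-0.  0.  0. -0.]
ptrL [480.4 249.5  59.7] [-0.  1.  0. -1.]
bladeO [468.5 255.5  85. ] [-0.7  0.3 -2.1  3.7  1.6 -2.6  0.5 -0.5]
bladeI [475.8 234.4  87.8] [-0.5 -0.1 -0.3 -0.2  0.9  0.1 -0.3  0.2]
12 [array([354., 282.]), array([376., 259.])]
14 [array([359., 280.]), array([381., 257.])]
16 [array([365., 277.]), array([386., 255.])]
18 [array([371., 276.]), array([392., 253.])]
20 [array([377., 274.]), array([397., 252.])]
```

drive_tool(
  increments=[
    {"travel": [0, 0, 0.05], "twist": 0, "claw": -1},
    {"travel": [0, 0, 0.1], "twist": 0, "claw": -1},
    {"travel": [0, 0, 0.1], "twist": 0, "claw": -1},
    {"travel": [0, 0, 0.1], "twist": 0, "claw": -1},
    {"travel": [0, 0, 0.1], "twist": 0, "claw": -1},
    {"travel": [0, 0, 0.1], "twist": 0, "claw": -1},
    {"travel": [0, 0, 0.1], "twist": 0, "claw": -1},
    {"travel": [0, 0, 0.1], "twist": 0, "claw": -1},
  ],
)

```text
time: 6.15
tool_pos: [0.504, 0.1854, 0.0887]
ee_rot: [[0.451, 0.892, 0.001], [0.892, -0.451, 0.002], [0.002, 0.001, -1.0]]
ft_force: [-2.5, 4.7, 7.3]
finger_gap: 0.0009
gripper_force: 3.3
```

```bash
python3 - <<'E'
from h import *
s,c,im=shot('LE');print(s['tool_pos'],s['ft_force'])
M,D,C,x,y=mount('L')
# height of the pointer by its edges: project a cross-section 12 mm in from the end, sample grey profile across the pointer
for n in 'CDE':
    c=pickle.load(open('L'+n+'.pkl','rb'));g=cv2.cvtColor(cv2.imread(f'pics/L{n}.png'),cv2.COLOR_BGR2GRAY).astype(float)
    # scan along image direction of mount x at arm 90..100 mm for dark band at assumed drop
    for arm in(105,98,):
        for p in([0] if n=='C' else [14,17,20]):
            b=np.array([.4823,.250])-y*(.125-arm/1e3);z=.060-p/1e3*arm/125
            t=np.arange(-8,8.1,1);uv=np.array([proj(c,[*(b+x*k/1e3),z]) for k in t]).astype(np.float32)
            v=cv2.remap(g,uv[None,:,0],uv[None,:,1],cv2.INTER_LINEAR)[0];print(n,arm,p,v.round(0).astype(int))
E
```

```text
[0.5040129  0.18543881 0.08872902] [-2.48352011  4.66953021  7.32610766]
C 105 0 [146 148 145 143  99  89  25  15  18  11   6  67  92  91  92  93  93]
C 98 0 [145 142 142 144  84  20   9  19  18  14  16  10  39  91  93  90  92]
D 105 14 [143  94  89  92  92  90  26  17  13  20   9  62  92  93  94  91  92]
D 105 17 [94 90 92 92 92 34 16 13 20  8 43 91 93 94 91 92 92]
D 105 20 [90 92 92 94 40 17 14 19 12 27 90 93 94 92 91 93 92]
D 98 14 [141 104  90  93  78  17  15  14  20  19  16   5  37  91  92  94  94]
D 98 17 [105  92  93  90  24  13  13  17  19  21   6  16  91  92  96  93  92]
D 98 20 [93 93 91 29 16 17 14 19 16 10 12 79 92 92 94 94 91]
E 105 14 [144  94  92  92  93  93  74  19  22  16  12  21  92  92  92  93  90]
E 105 17 [96 92 92 93 93 83 18 20 17 13 12 88 92 93 92 90 91]
E 105 20 [92 92 92 92 91 17 20 17 14 13 81 93 92 90 91 91 91]
E 98 14 [145 109  93  90  93  46  14  18  18  19  16   5  11  84  92  93  93]
E 98 17 [116  92  90  93  62  18  17  15  19  12  11   9  67  93  94  91  92]
E 98 20 [92 91 93 75 22 13 16 18 15 14  8 41 93 94 93 92 94]
```

```bash
python3 - <<'E'
from h import *
M,D,C,x,y=mount('L')
for n in 'ABE':
    c=pickle.load(open('L'+n+'.pkl','rb'));g=cv2.cvtColor(cv2.imread(f'pics/L{n}.png'),cv2.COLOR_BGR2GRAY).astype(float)
    for z in(.046,):
        t=np.arange(-20,6.1,1);acc=0
        for arm in np.arange(138,143.1,.5):
            b=np.array([.4823,.250])-y*(.125-arm/1e3)
            uv=np.array([proj(c,[*(b+x*k/1e3),z]) for k in t]).astype(np.float32)
            acc=acc+cv2.remap(g,uv[None,:,0],uv[None,:,1],cv2.INTER_LINEAR)[0]/11
        print(n,z,dict(zip(t.astype(int),acc.round(0).astype(int))))
    b=np.array([.4823,.250])+y*.015
    print(n,'mm x per mm z',[(lambda a,d:(d@a)/(a@a)*-1)(proj(c,[*(b+x*.001),.046])-proj(c,[*b,.046]),proj(c,[*b,.047])-proj(c,[*b,.046]))])
    if n!='E':
        acc=0
        for arm in np.arange(103,107,.5):
            bb=np.array([.4823,.250])-y*(.125-arm/1e3);t=np.arange(-6,6.1,1)
            uv=np.array([proj(c,[*(bb+x*k/1e3),.06]) for k in t]).astype(np.float32);acc=acc+cv2.remap(g,uv[None,:,0],uv[None,:,1],cv2.INTER_LINEAR)[0]/8
        print(' ptr',acc.round(0).astype(int))
E
```

```text
A 0.046 {np.int64(-20): np.int64(150), np.int64(-19): np.int64(150), np.int64(-18): np.int64(152), np.int64(-17): np.int64(153), np.int64(-16): np.int64(155), np.int64(-15): np.int64(154), np.int64(-14): np.int64(79), np.int64(-13): np.int64(57), np.int64(-12): np.int64(59), np.int64(-11): np.int64(60), np.int64(-10): np.int64(62), np.int64(-9): np.int64(61), np.int64(-8): np.int64(61), np.int64(-7): np.int64(62), np.int64(-6): np.int64(61), np.int64(-5): np.int64(56), np.int64(-4): np.int64(57), np.int64(-3): np.int64(148), np.int64(-2): np.int64(152), np.int64(-1): np.int64(153), np.int64(0): np.int64(152), np.int64(1): np.int64(152), np.int64(2): np.int64(151), np.int64(3): np.int64(148), np.int64(4): np.int64(148), np.int64(5): np.int64(148), np.int64(6): np.int64(149)}
A mm x per mm z [np.float64(0.061982666992194506)]
 ptr [96 94 95 78 31 19 20 22 50 85 95 94 95]
B 0.046 {np.int64(-20): np.int64(45), np.int64(-19): np.int64(73), np.int64(-18): np.int64(87), np.int64(-17): np.int64(85), np.int64(-16): np.int64(101), np.int64(-15): np.int64(113), np.int64(-14): np.int64(76), np.i
[... 800 characters left out ...]
nt64(-16): np.int64(225), np.int64(-15): np.int64(224), np.int64(-14): np.int64(133), np.int64(-13): np.int64(55), np.int64(-12): np.int64(55), np.int64(-11): np.int64(56), np.int64(-10): np.int64(57), np.int64(-9): np.int64(58), np.int64(-8): np.int64(58), np.int64(-7): np.int64(58), np.int64(-6): np.int64(57), np.int64(-5): np.int64(53), np.int64(-4): np.int64(35), np.int64(-3): np.int64(34), np.int64(-2): np.int64(35), np.int64(-1): np.int64(214), np.int64(0): np.int64(224), np.int64(1): np.int64(225), np.int64(2): np.int64(202), np.int64(3): np.int64(196), np.int64(4): np.int64(189), np.int64(5): np.int64(161), np.int64(6): np.int64(162)}
E mm x per mm z [np.float64(0.33459868540963794)]
```

The pressed pointer now measures 16.7 mm down, and the clip centre is about 17 mm down. A touch more, then hold.

drive_tool(
  increments=[
    {"travel": [0, 0, 0.02], "twist": 0, "claw": -1},
    {"travel": [0, 0, 0.02], "twist": 0, "claw": -1},
    {"travel": [0, 0, 0.02], "twist": 0, "claw": -1},
    {"travel": [0, 0, 0.02], "twist": 0, "claw": -1},
    {"travel": [0, 0, 0.02], "twist": 0, "claw": -1},
    {"travel": [0, 0, 0.02], "twist": 0, "claw": -1},
    {"travel": [0, 0, 0.02], "twist": 0, "claw": -1},
    {"travel": [0, 0, 0.02], "twist": 0, "claw": -1},
  ],
)

```text
time: 7.0
tool_pos: [0.504, 0.1855, 0.0885]
ee_rot: [[0.451, 0.892, 0.001], [0.892, -0.451, 0.002], [0.002, 0.001, -1.0]]
ft_force: [-4.0, 5.3, 6.1]
finger_gap: 0.0004
gripper_force: 3.3
```

drive_tool(
  increments=[
    {"travel": [0, 0, 0], "twist": 0, "claw": -1},
    {"travel": [0, 0, 0], "twist": 0, "claw": -1},
    {"travel": [0, 0, 0], "twist": 0, "claw": -1},
    {"travel": [0, 0, 0], "twist": 0, "claw": -1},
    {"travel": [0, 0, 0], "twist": 0, "claw": -1},
    {"travel": [0, 0, 0], "twist": 0, "claw": -1},
    {"travel": [0, 0, 0], "twist": 0, "claw": -1},
  ],
)

```text
time: 7.7
tool_pos: [0.504, 0.1855, 0.0885]
ee_rot: [[0.451, 0.892, 0.001], [0.892, -0.451, 0.002], [0.002, 0.001, -1.0]]
ft_force: [-3.4, 4.2, 7.2]
finger_gap: 0.0007
gripper_force: 3.3
```

drive_tool(
  increments=[
    {"travel": [0, 0, -0.3], "twist": 0, "claw": -1},
    {"travel": [0, 0, -0.6], "twist": 0, "claw": -1},
    {"travel": [0, 0, -0.9], "twist": 0, "claw": -1},
    {"travel": [0, 0, -2], "twist": 0, "claw": -1},
    {"travel": [0, 0, -5], "twist": 0, "claw": -1},
    {"travel": [0, 0, -8], "twist": 0, "claw": -1},
    {"travel": [0, 0, -8], "twist": 0, "claw": -1},
  ],
)

```text
time: 8.4
tool_pos: [0.5054, 0.1853, 0.1723]
ee_rot: [[0.451, 0.892, 0.005], [0.892, -0.451, 0.003], [0.005, 0.003, -1.0]]
ft_force: [1.0, 0.4, 0.0]
finger_gap: 0.0006
gripper_force: 0.0
```

```bash
python3 - <<'E'
from h import *
print(readout.read_state()['ft_force']);view('S',.14);view('S',0)
E
```

```text
[1.0231143  0.35921079 0.00320956]
shift cm [-37.17  28.01   3.12] twist 1.4 t 8.4 tcp [0.5054 0.1853 0.1723]
shift cm [-36.82  14.01   3.08] twist 1.4 t 8.4 tcp [0.5054 0.1853 0.1723]
```

drive_tool(
  increments=[
    {"travel": [-37.2, 28, 0], "twist": 1.4, "claw": -1},
    {"travel": [-37.2, 28, 0], "twist": 1.4, "claw": -1},
    {"travel": [-37.2, 28, 0], "twist": 1.4, "claw": -1},
    {"travel": [-37.2, 28, 0], "twist": 1.4, "claw": -1},
    {"travel": [-37.2, 28, 0], "twist": 1.4, "claw": -1},
    {"travel": [-37.2, 28, 0], "twist": 1.4, "claw": -1},
    {"travel": [-37.2, 28, 0], "twist": 1.4, "claw": -1},
    {"travel": [-37.2, 28, 0], "twist": 1.4, "claw": -1},
  ],
)

```text
time: 9.2
tool_pos: [0.5733, -0.2115, 0.1678]
ee_rot: [[0.474, 0.881, -0.001], [0.881, -0.474, 0.0], [-0.0, -0.001, -1.0]]
ft_force: [1.4, 2.0, 0.6]
finger_gap: 0.0005
gripper_force: 0.0
```

```bash
python3 - <<'E'
from h import *
view('S',.14);view('S',0)
E
```

```text
shift cm [-4.7   4.17  2.78] twist -0.0 t 9.2 tcp [ 0.5733 -0.2115  0.1678]
shift cm [-4.71 -9.83  2.79] twist -0.0 t 9.2 tcp [ 0.5733 -0.2115  0.1678]
```

drive_tool(
  increments=[
    {"travel": [-4.3, 3.8, 2.7], "twist": 0, "claw": -1},
    {"travel": [-4.3, 3.8, 2.7], "twist": 0, "claw": -1},
    {"travel": [-4.3, 3.8, 2.7], "twist": 0, "claw": -1},
    {"travel": [-4.3, 3.8, 2.7], "twist": 0, "claw": -1},
    {"travel": [-4.3, 3.8, 2.7], "twist": 0, "claw": -1},
    {"travel": [-4.3, 3.8, 2.7], "twist": 0, "claw": -1},
  ],
)

```text
time: 9.8
tool_pos: [0.5873, -0.264, 0.1418]
ee_rot: [[0.472, 0.882, 0.001], [0.882, -0.472, -0.0], [0.0, 0.001, -1.0]]
ft_force: [0.2, -0.0, 0.5]
finger_gap: 0.0002
gripper_force: 0.0
```

```bash
python3 - <<'E'
from h import *
s,c,im=shot('SB');P=view('S',0);print(proj(c,[*P,.058]))
E
```

```text
shift cm [ -0.71 -13.56   0.17] twist 0.1 t 9.85 tcp [ 0.5874 -0.2641  0.1418]
[ 87.9638871  167.46956737]
```

drive_tool(
  increments=[
    {"travel": [-0.7, -13.6, 0.1], "twist": 0, "claw": -1},
    {"travel": [-0.7, -13.6, 0.1], "twist": 0, "claw": -1},
    {"travel": [-0.7, -13.6, 0.1], "twist": 0, "claw": -1},
    {"travel": [-0.7, -13.6, 0.1], "twist": 0, "claw": -1},
    {"travel": [-0.7, -13.6, 0.1], "twist": 0, "claw": -1},
    {"travel": [-0.7, -13.6, 0.1], "twist": 0, "claw": -1},
  ],
)

```text
time: 10.45
tool_pos: [0.4651, -0.2068, 0.1406]
ee_rot: [[0.472, 0.881, 0.002], [0.881, -0.472, -0.0], [0.001, 0.002, -1.0]]
ft_force: [0.6, -0.5, -0.0]
finger_gap: 0.0002
gripper_force: 0.0
```

```bash
python3 - <<'E'
from h import *
s,c,im=shot('SA');P=view('S',.14);u=proj(c,[*P,.058]).astype(int);print(u)
b=cv2.imread('pics/SB.png')[75:225,0:195]
print('A origin',u[0]-97,80);a=im[80:230,u[0]-97:u[0]+98]
z=np.hstack([b,a]);cv2.imwrite('pics/S_.png',cv2.resize(z,(780,300),interpolation=cv2.INTER_CUBIC))
for n,q in(('B',b),('A',a)): cv2.imwrite(f'pics/S{n}_.png',cv2.resize(q,(780,600),interpolation=cv2.INTER_CUBIC))
E
```

```text
shift cm [1.000e-02 1.392e+01 4.000e-02] twist 0.0 t 10.5 tcp [ 0.465  -0.207   0.1403]
[320 154]
A origin 223 80
```

View pics/SB_.png

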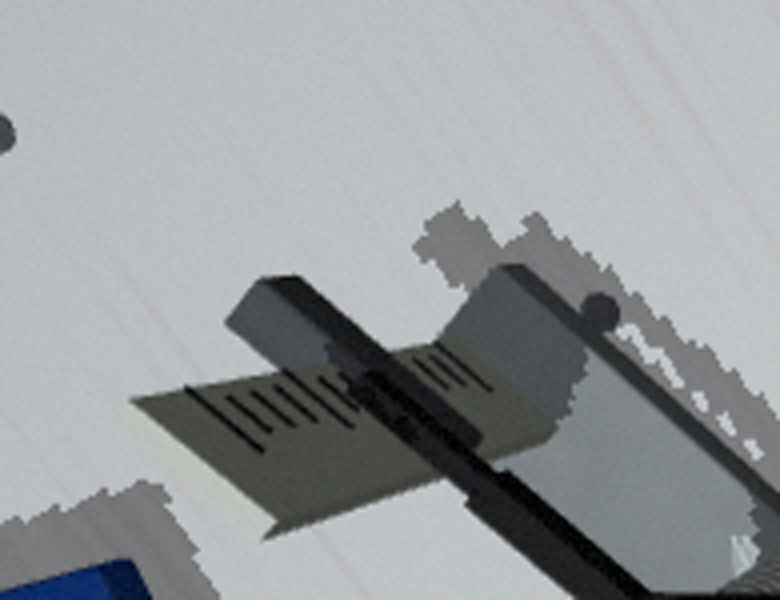

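View pics/SA_.png

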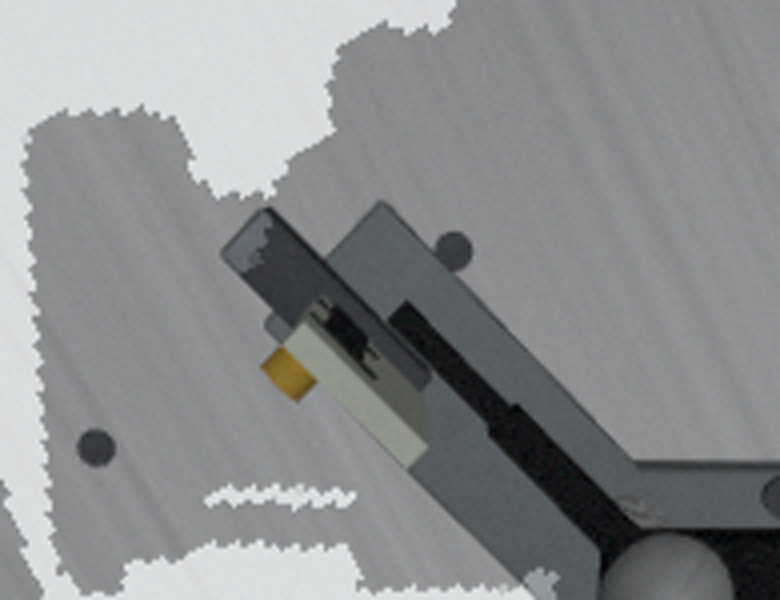

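In crop B the clip corners are at front-top (262,277), back-top (226,322) and front-bottom (297,276), with the pointer end at (378,371) and (357,393). In crop A the clip is at (267,209) and (221,253), and the pointer end at (406,301) and (388,318).

```bash
cat > prof.py <<'E'
from h import *
def edge(k,n,base,y,x,ys,xs,z,thr=None):
    "half-level crossing along mount x, averaged over mount y values ys (mm from pointer end)"
    c=pickle.load(open(k+n+'.pkl','rb'));g=cv2.cvtColor(cv2.imread(f'pics/{k}{n}.png'),cv2.COLOR_BGR2GRAY).astype(float)
    t=np.arange(xs[0],xs[1]+.01,.25);acc=0
    for a in ys:
        uv=np.array([proj(c,[*(base+y*a/1e3+x*q/1e3),z]) for q in t]).astype(np.float32)
        acc=acc+cv2.remap(g,uv[None,:,0],uv[None,:,1],cv2.INTER_LINEAR)[0]/len(ys)
    h=(acc[0]+acc[-1])/2;i=np.where((acc[:-1]-h)*(acc[1:]-h)<=0)[0]
    b=base+y*.01;a_=proj(c,[*(b+x*.001),z])-proj(c,[*b,z]);d=proj(c,[*b,z+.001])-proj(c,[*b,z])
    X=t[i]+.25*(h-acc[i])/(acc[i+1]-acc[i]);return X.round(2),-(d@a_)/(a_@a_),acc.round(0).astype(int)
def height(k,base,y,x,ys,xs,z):
    r={n:edge(k,n,base,y,x,ys,xs,z) for n in'AB'};print({n:(v[0],round(v[1],3)) for n,v in r.items()},end=' ')
    try:print('z =',(z-(r['B'][0]-r['A'][0])/(r['B'][1]-r['A'][1])/1e3).round(4))
    except Exception as e:print([v[2][::2] for v in r.values()])
E
python3 - <<'E'
from prof import *
tri('S',[('clip front top',(267,209),(262,277)),('clip back top',(221,253),(226,322)),('ptr R',(406,301),(378,371)),('ptr L',(388,318),(357,393)),('blade inner',(408,468),(265,538))],(223,80),(0,75))
for k,base in(('L',[.4823,.250]),('S',None)):
    M,D,C,x,y=mount(k)
    if base is None:base=(M+C)/2+y*.0985
    base=np.array(base);print(k,base)
    print('clip back top');height(k,base,y,x,np.arange(13,18.1,.5),(-16.5,-11.5),.046)
    print('clip back top');height(k,base,y,x,np.arange(15,20.1,.5),(-16.5,-11.5),.046)
    print('ptr L');height(k,base,y,x,np.arange(-22,-14,.5),(-5,0),.06)
    print('ptr R');height(k,base,y,x,np.arange(-22,-14,.5),(0,5),.06)
E
```

```text
clip front top [ 484.3 -130.4   45.9] mount xy [ -4.4 121.8] [-0.01 -0.24] [0.01 0.24]
clip back top [ 475.  -132.7   45.5] mount xy [-14.  122.2] [0.   0.03] [-0.   -0.03]
ptr R [ 496.4 -151.2   55.4] mount xy [ 1.3 98.4] [0.   0.02] [-0.   -0.02]
ptr L [ 492.9 -152.3   57.1] mount xy [-2.4 98.4] [0.04 0.66] [-0.04 -0.65]
blade inner [ 488.1 -167.1   86.8] mount xy [-11.3  85.6] [-0.02 -0.43] [0.02 0.43]
L [0.4823 0.25  ]
clip back top
{'A': (array([-14.27]), np.float64(0.063)), 'B': (array([-13.92]), np.float64(0.471))} z = [0.0451]
clip back top
{'A': (array([-14.27]), np.float64(0.063)), 'B': (array([-13.85]), np.float64(0.471))} z = [0.045]
ptr L
{'A': (array([-2.37]), np.float64(0.067)), 'B': (array([-2.48]), np.float64(0.5))} z = [0.0603]
ptr R
{'A': (array([1.97]), np.float64(0.067)), 'B': (array([3.95]), np.float64(0.5))} z = [0.0554]
S [ 0.49516908 -0.15146148]
clip back top
{'A': (array([-14.4]), np.float64(0.064)), 'B': (array([-14.04]), np.float64(0.482))} z = [0.0451]
clip back top
{'A': (array([-14.41]), np.float64(0.064)), 'B': (array([-14.08]), np.float64(0.482))} z = [0.0452]
ptr L
{'A': (array([-2.54]), np.float64(0.068)), 'B': (array([-2.5]), np.float64(0.512))} z = [0.0599]
ptr R
{'A': (array([1.84]), np.float64(0.068)), 'B': (array([3.86]), np.float64(0.512))} z = [0.0555]
```

```bash
python3 - <<'E'
from h import *
M,D,C,x,y=mount('S');d=(M+C)/2+y*.0985-x*.0003-y*.058;print(d,D)
goto([*d,.099],np.degrees(np.arctan2(x[1],x[0]))+45)
E
```

```text
[ 0.51159039 -0.20708908] [ 0.51128258 -0.20353681]
shift cm [2.19 4.1  4.13] twist 0.0 t 10.5 tcp [ 0.465  -0.207   0.1403]
```

```bash
python3 - <<'E'
from h import *
c=pickle.load(open('SA.pkl','rb'));print(atz(c,(389.6,229.6),.066))
goto([.5112,-.206,.099],61.8)
E
```

```text
[ 0.51037538 -0.20614233  0.066     ]
shift cm [2.27 4.02 4.13] twist -0.0 t 10.5 tcp [ 0.465  -0.207   0.1403]
```

drive_tool(
  increments=[
    {"travel": [2.2, 4.0, 2], "twist": 0, "claw": -1},
    {"travel": [2.2, 4.0, 3], "twist": 0, "claw": -1},
    {"travel": [2.2, 4.0, 4.1], "twist": 0, "claw": -1},
    {"travel": [2.2, 4.0, 4.1], "twist": 0, "claw": -1},
    {"travel": [2.2, 4.0, 4.1], "twist": 0, "claw": -1},
    {"travel": [2.2, 4.0, 4.1], "twist": 0, "claw": -1},
  ],
)

```text
time: 11.1
tool_pos: [0.5096, -0.2068, 0.0996]
ee_rot: [[0.473, 0.881, 0.001], [0.881, -0.473, -0.0], [0.0, 0.001, -1.0]]
ft_force: [-0.6, 1.1, 0.2]
finger_gap: 0.0009
gripper_force: 0.0
```

```bash
python3 - <<'E'
from h import *
s,c,im=shot('SC');print(s['ft_force']);goto([.5112,-.206,.0877],61.8)
E
```

```text
[-0.57901162  1.12083649  0.15609857]
shift cm [0.14 0.1  1.2 ] twist -0.1 t 11.15 tcp [ 0.5096 -0.2067  0.0997]
```

drive_tool(
  increments=[
    {"travel": [0.12, 0.1, 0.3], "twist": 0, "claw": -1},
    {"travel": [0.12, 0.1, 0.5], "twist": 0, "claw": -1},
    {"travel": [0.12, 0.1, 0.7], "twist": 0, "claw": -1},
    {"travel": [0.12, 0.1, 0.9], "twist": 0, "claw": -1},
    {"travel": [0.12, 0.1, 1.1], "twist": 0, "claw": -1},
    {"travel": [0.12, 0.1, 1.2], "twist": 0, "claw": -1},
    {"travel": [0.12, 0.1, 1.2], "twist": 0, "claw": -1},
  ],
)

```text
time: 11.85
tool_pos: [0.5111, -0.2057, 0.0869]
ee_rot: [[0.473, 0.881, 0.0], [0.881, -0.473, 0.0], [0.0, 0.0, -1.0]]
ft_force: [-0.7, 3.9, 5.4]
finger_gap: 0.0005
gripper_force: 2.7
```

```bash
cat > chk.py <<'E'
from prof import *
import sys
n=sys.argv[1]
s,c,im=shot('S'+n);print(s['tool_pos'],s['ft_force'])
M,D,C,x,y=mount('S');base=(M+C)/2+y*.0985
d=1e3*(.094-s['tool_pos'][2]);print('kinematic p',d/42*100)
ys=np.arange(-24,-18,.5)
def pe(n,p):
    z=.060-p/1e3*.79
    return [edge('S',n,base,y,x,ys,r,z)[0] for r in((-4.5,0),(0,6))]
print('rest',pe('C',0))
for p in(13,15,17,19):print(p,pe(n,p))
E
python3 chk.py D
```

```text
[ 0.5110833  -0.20571616  0.0868893 ] [-0.65076019  3.87066167  5.39843864]
kinematic p 16.930229136052844
rest [array([-3.76]), array([3.74])]
13 [array([-2.25]), array([4.06])]
15 [array([-2.79]), array([3.51])]
17 [array([-3.31]), array([2.97])]
19 [array([-3.32]), array([2.45])]
```

drive_tool(
  increments=[
    {"travel": [0, 0, 0.01], "twist": 0, "claw": -1},
    {"travel": [0, 0, 0.01], "twist": 0, "claw": -1},
    {"travel": [0, 0, 0.01], "twist": 0, "claw": -1},
    {"travel": [0, 0, 0.01], "twist": 0, "claw": -1},
    {"travel": [0, 0, 0.01], "twist": 0, "claw": -1},
    {"travel": [0, 0, 0.01], "twist": 0, "claw": -1},
    {"travel": [0, 0, 0.01], "twist": 0, "claw": -1},
    {"travel": [0, 0, 0.01], "twist": 0, "claw": -1},
  ],
)

```text
time: 12.7
tool_pos: [0.5111, -0.2057, 0.0869]
ee_rot: [[0.473, 0.881, 0.0], [0.881, -0.473, 0.0], [0.0, 0.0, -1.0]]
ft_force: [-0.9, 4.2, 6.0]
finger_gap: 0.0004
gripper_force: 2.7
```

```bash
sed -i 's/-24,-18,.5/-14,-8,.5/;s/\*.79/*.89/' chk.py; python3 chk.py E
```

```text
[ 0.5110781  -0.20570825  0.08691466] [-0.87246297  4.24667359  6.03098448]
kinematic p 16.869853583973292
rest [array([-2.51]), array([2.84])]
13 [array([-1.39]), array([3.94])]
15 [array([-1.97]), array([3.38])]
17 [array([-2.55]), array([2.84])]
19 [array([-3.17]), array([2.28])]
```

The image gives a 17.0 mm drop, level with the clip. Finish the hold, then release.

drive_tool(
  increments=[
    {"travel": [0, 0, 0.01], "twist": 0, "claw": -1},
    {"travel": [0, 0, 0.01], "twist": 0, "claw": -1},
    {"travel": [0, 0, 0.01], "twist": 0, "claw": -1},
    {"travel": [0, 0, 0.01], "twist": 0, "claw": -1},
    {"travel": [0, 0, 0.01], "twist": 0, "claw": -1},
    {"travel": [0, 0, 0.01], "twist": 0, "claw": -1},
    {"travel": [0, 0, 0.01], "twist": 0, "claw": -1},
    {"travel": [0, 0, 0.01], "twist": 0, "claw": -1},
  ],
)

```text
time: 13.55
tool_pos: [0.5111, -0.2057, 0.0868]
ee_rot: [[0.473, 0.881, 0.0], [0.881, -0.473, 0.0], [0.0, 0.0, -1.0]]
ft_force: [-0.6, 5.4, 6.2]
finger_gap: 0.0003
gripper_force: 2.7
```

drive_tool(
  increments=[
    {"travel": [0, 0, -0.3], "twist": 0, "claw": -1},
    {"travel": [0, 0, -0.6], "twist": 0, "claw": -1},
    {"travel": [0, 0, -0.9], "twist": 0, "claw": -1},
    {"travel": [0, 0, -2], "twist": 0, "claw": -1},
    {"travel": [0, 0, -5], "twist": 0, "claw": -1},
    {"travel": [0, 0, -8], "twist": 0, "claw": -1},
    {"travel": [0, 0, -8], "twist": 0, "claw": -1},
    {"travel": [0, 0, -8], "twist": 0, "claw": -1},
  ],
)

```text
time: 14.35
tool_pos: [0.5111, -0.206, 0.1677]
ee_rot: [[0.474, 0.881, 0.002], [0.881, -0.474, 0.0], [0.001, 0.002, -1.0]]
ft_force: [-0.3, -0.0, 0.2]
finger_gap: 0.0003
gripper_force: 0.0
```

```bash
python3 - <<'E'
from h import *
s=readout.read_state();print(s['time'],s['tool_pos'],s['ft_force'])
a=cv2.imread('pics/scene0.png').astype(int);b=viewer.grab_frame('scene')[:,:,::-1].astype(int)
d=np.abs(a-b).max(2)>60
for n,(u,v) in dict(hex=(325,250),ring=(272,282),blank=(200,258),jar=(245,335),cleaner=(396,417),driver=(457,378),large=(350,290),small=(270,185)).items():print(n,d[v-20:v+20,u-20:u+20].sum())
env.sign_off()
E
```

```text
14.35 [ 0.51114613 -0.2060003   0.16774917] [-0.31555577 -0.03907062  0.24547862]
hex 0
ring 0
blank 0
jar 0
cleaner 0
driver 0
large 0
small 15
the job is handed in; nothing more can be done
```

I pressed the large mount, then the small one, each until its pointer had dropped about 17 mm (clip centres measured 17–18 mm down, to about 1 mm); each was held for over a second and released, and the job was handed in at about 14.4 s with the arm clear and no bystander seen to have moved.

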